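# Shut and pin a split core former, and hold it pressed

### The arm

A 6-joint arm with a two-finger parallel gripper is mounted at the origin on the work surface. World frame = base frame: x ahead of the robot, y to its left, z up, the work surface at z = 0. Lengths are in mm, angles in rad, forces in N, time in s.
With the tool pointing down it reaches from about 425 to 950 mm from the base axis. Payload 14.7 kg.
Tool frame: the origin (TCP) lies on the mounting face of the last link; the fingertips stand 173 mm ahead of it and the grasp point (between the pads) lies 155 mm ahead of it (bot.tips_ahead is the distance from the TCP to the fingertips, in mm); x points along the fingers, z is the direction in which the jaws open and shut, and the axes are right-handed (so a half turn about x gives the same grasp; the last joint's range is limited). The gripper opens to 85 mm and grips with 20 to 120 N. Pads are 22 mm wide; open, the fingers measure 114 mm over their backs; the gripper's body (76 mm by 85 mm) begins 54 mm behind the grasp point. The pads swing forward as they close: fully open they stand 13 mm farther back than shut.
Start: joints at [-1.391, 0.48, 1.596, -0, 1.065, -0.047], TCP at [146.177, -633.345, 404.697] pointing down, gripper open.
Joint ranges: [-2.75, 2.75], [-0.82, 2.05], [0.23, 2.67], [-1.56, 4.7], [0.09, 2.69], [-2.92, 2.92]. Speed limits (rad/s): [1.89, 1.89, 2.39, 3.01, 3.01, 3.01].

### API

Orientations are given as a unit quaternion [x, y, z, w].
In Python, from cell import readout, imaging, workorder, models, bot gives the robot as it stands. The module is installed in compiled form; this text tells all that it offers.
- The arm moves only by the tool drive_tool, never from a script. Its argument "increments" is one flat list of numbers, 7 for each row, row after row: the opening in per cent of the stroke, from 0 (shut) to 100 (fully open), then the shift along the tool's x, y, z in units of 40 mm (1.0 is 40 mm), then the turn, a rotation vector about the tool's x, y, z in units of 5 degrees (1.0 is 5 degrees). A call has 1 to 10 rows; each row is the pose to reach, as a shift and turn from the pose commanded when the call began, along the tool's axes at that moment; what a row does not reach only later rows make up. A row lasts 1/12 s, in which the tool goes at most 41.7 mm and 7.16 degrees, less where a joint would pass 70% of its speed; a pose out of reach is approached as far as the arm can. A call with a gripper value outside its range is refused whole. The fingers move at their own pace and stop on an object; "grip_force" is the grip in N (left out, the last holds). Time passes only in rows, so rows that repeat a pose let the fingers close. It gives the time, the measured TCP pose, the force and the opening at its end, in the units of the state.
- readout.get_state(): the state, without advancing time (a new reading comes with each control period).
- imaging.read_camera(name): name is "scene" or "top"; returns a dict with "pixels" (480x640x3 uint8, red, green, blue), "fx", "fy", "cx", "cy" (pixels), "rvec" (rotation vector, rad) and "tvec" (3), from world to camera coordinates, as OpenCV has them. Camera axes: x right, y down, z forward; pixel columns grow to the right and rows downward; lengths in mm; the calibration is good to about 2 mm. A picture is of the moment at which its call begins. There is no depth.
- workorder.job_done(): hands the job in, once; it reports no verdict.
Trained networks look in the newest picture that a camera, given by its name, has taken for a name from the list of things; names that differ only in an ending like _2 or _b are one class to them, and where a whole thing is asked for, a point or a joint stands for the part that bears it (a point fixed in the world has none). Each returns a list of dicts, best first, with "confidence" (0 to 1); they miss things now and then, are a little off and sometimes report something else, mostly with a low value. They report only what shows in the picture. A call takes as long as a camera call. They do not tell look-alikes from the thing itself.
- models.look_for(camera, label): "location" ([x, y, z] in mm, in the coordinates of the camera as it stood for that picture, good to about 4 mm: the middle of the surface that is visible of it).
- models.silhouettes(camera, label): "mask" (480x640 bool, what is visible of it).
- models.spot_point(camera, label): "location" ([x, y, z] in mm, in the coordinates of the camera as it stood for that picture, good to about 4 mm: a listed point, or the origin of a listed thing).
The state is a dict: "time": time; "q": joint angles; "qd": joint speeds; "tau": joint torques, N m; "position": TCP position; "tool_rot": TCP orientation; "force": force on the tool from outside, world axes, zero at the start; "moment": the same for the moment, N m; "opening": finger opening in mm.
Only numpy, scipy, OpenCV 4.12 (cv2) and the standard library are available. Lean on these libraries where they do the work, as an engineer would, in place of code of your own. Each camera call takes 0.05 s, during which the arm holds its last target. There are 200 camera calls.

### The job

Get the soil core ready for end trimming: swing the top half of the hinged former down over the core, take the red-headed locking pin from the wooden block and push it down through the aligned holes of both front lugs until its collar sits on the top lug. Then keep pushing down on the pin so that the springy top half is fully shut on the bottom half, and finish like that, still holding the pin and pressing, so that a colleague can trim the core ends. Leave the core lying in place and do not disturb the other things on the bench.

Things in the scene. Friction and masses are not known exactly. Their poses are not given: they have to be found in the camera images.
- jig: Hinged split former for cores: two aluminium half-pipes, 110 mm long, outer radius 35 mm, on a blue base plate 156 x 150 x 12 mm bolted to the bench (fixed). Origin on the bench under the core's axis; y along core and hinge, -x side (lugs) faces the robot, z up. The halves meet in a level plane 48 mm above the bench; shut, its top is 84 mm above the bench.
- top_half (a joint): Hinge angle of the top half, rad: 0 fully shut, grows as it opens up and away from the robot, stop at 1.9; starts near upright, 1.5 to 1.75. 0.33 kg, no handle: push it over by its lug. Stiff hinge: stays above 0.5, falls slowly below. A rubber liner meets the core first: let go, it rests ajar at 0.05 to 0.07 (lug gap 5 to 7 mm); about 9 N down on the lug shuts it, it springs back if let go.
- hinge_line (a point): Middle of the hinge axis, at the back of the former, 47 mm behind the core's axis (jig +x) and 48 mm above the bench. The axis runs along jig y.
- top_hole (a point): Hole in the lug at mid front edge of the top half, moving with it: lug 30 (x) x 50 (y) x 8 mm thick, hole 12.5 mm wide straight through along z. Point: hole centre on the underside, 97 mm from the hinge axis; the upper (outer) face is 8 mm along +z, -x points away from the hinge. The half-pipe begins 15 mm from the hole centre on the +x side. Half upright: the upper face looks away from the robot.
- lower_hole (a point): Centre of the hole at the upper face of the bottom half's lug (30 x 50 x 10 mm thick, hole 12.5 mm wide, straight through), 50 mm in front of the core's axis (jig -x), 48 mm above the bench. Below the lug 26 mm of air down to the base plate.
- core: Brown soil core, a rigid cylinder 50 mm in diameter and 126 mm long, about 0.45 kg, lying loose along jig y in the bottom half, 8 mm standing out at each end. Origin at its centre.
- core_seat (a point): The point of the former where the core's centre lies when it is in place: on the axis, 48 mm above the bench.
- pin: Locking pin standing in one of the block's three holes: red knob 16 mm in diameter, 28 mm high, on a steel collar 20 mm wide and 4 mm thick; below it a shank 10 mm in diameter, 34 mm long, its last 6 mm tapered. Origin on the axis at the collar's underside, z up: knob from 4 to 32 mm above the origin. About 60 g. Grip the knob from above.
- pin_tip (a point): The lower end of the pin, 34 mm below its origin. When the pin is home and the former shut it lies 26 mm below the lower_hole point.
- pin_block: Wooden accessory block, 56 x 150 x 45 mm high, fixed, with three holes (12.5 mm, 40 mm deep) in a row along its y axis, 46 mm apart, mouths 45 mm above the bench. Origin at the centre of its underside. The red-headed pin and two other rods stand in the holes in any order, collars on the block's top.
- rod_grey: Rod with a grey knob 15 mm in diameter and 28 mm high, collar like the pin's, standing in the block; not needed. Origin at the underside of its collar.
- rod_yellow: Rod with a yellow knob 15 mm in diameter and 28 mm high, standing in the block; not needed. Origin at the underside of its collar.
- tin_a: Closed aluminium moisture tin, 57 mm in diameter, 33 mm high; origin at the centre of its underside. Bystander.
- tin_b: Another such tin. Bystander.
- beaker: Empty glass beaker, 68 mm in diameter, 88 mm high; origin under its centre. Bystander.
- cube: Dark soil cube, 50 mm; origin under its centre. Bystander.
- wash_bottle: White wash bottle with a bent spout, 66 mm in diameter, about 205 mm high, behind the former; origin under its centre. Bystander.
- spatula: Flat scraper spatula, 190 mm long, wooden handle, lying in front of the robot, about along y; origin at its middle. Bystander.
Things that resemble listed ones, but are neither listed nor needed, are in the scene too. Leave any black look-alike of the core alone.

How it is judged (in metres and radians):
On the way, in this order (a step that is already met when the one before it is completed fails the run):
1. the top half is swung down over the core (value of joint top_half below 0.12 rad and distance between core and core_seat below 0.006 m), for 0.2 s.
2. the pin has passed through the top lug and the bottom lug (z of pin_tip in the frame of lower_hole below -0.012 m and horizontal distance between pin_tip and lower_hole below 0.004 m and angle between pin's own z axis and vertical below 0.12 rad and value of joint top_half below 0.12 rad), for 0.1 s.
At the end, for the whole second after the job is handed in: Top half shut (under 0.015 rad) with the pin's collar pressing on the former (over 2.5 N); pin upright (0.12 rad) through both lugs, tip 22 mm or more below the lower lug's upper face and within 4 mm of its hole's axis; gripper still on the pin (over 2 N); core within 6 mm of its place (value of joint top_half below 0.015 rad and z of pin_tip in the frame of lower_hole below -0.022 m and horizontal distance between pin_tip and lower_hole below 0.004 m and angle between pin's own z axis and vertical below 0.12 rad and contact force between pin and jig above 2.5 N and contact force between the fingers and pin above 2 N and distance between core and core_seat below 0.006 m); the arm keeps its last pose, push and grip.
It fails at once if the core is pushed or lifted out of its place (more than 12 mm) (distance between core and core_seat above 0.012 m).
It fails at once if one of the other things on the bench is displaced (rods more than 15 mm, the others more than 20 mm) (distance of any of rod_grey, rod_yellow from where it was at the start of the episode above 0.015 m or distance of any of tin_a, tin_b, beaker, cube, wash_bottle, spatula from where it was at the start of the episode above 0.02 m).
It also fails if it takes over 59 s, if anything falls off the work surface, if the arm or the gripper's body presses on something with over 40 N, if the wrist force passes 120 N, or if a joint passes its speed limit or range.

## Working session

There is one attempt and no reset: what is moved stays moved. The work goes in short steps, Python scripts to look and compute and a tool call to move; the robot and the scene stay as the last step left them, time stands still between calls to the robot, and variables do not carry over. Pictures are saved under pics/ and viewed, on a budget of 10 in all, crops included, one or two more only if the job needs it, and the job is handed in when it is done.

Besides the shell and the picture viewer there is one more tool, called after "Emit:" as name(argument=value, ...) on one line, values as JSON. drive_tool: Moves the arm, as the interface text tells. Its arguments: {"type":"object","properties":{"increments":{"type":"array"},"grip_force":{"type":"number"}},"required":["increments"]}

```bash
mkdir -p pics; cat > h.py <<'E'
import numpy as np, cv2
from scipy.spatial.transform import Rotation as R
from cell import readout, imaging, workorder, models, bot
def cam(n):
    c=imaging.read_camera(n); c['R']=R.from_rotvec(np.ravel(c['rvec'])).as_matrix(); c['t']=np.ravel(c['tvec'])
    c['n']=n; return c
def w(c,p): return c['R'].T@(np.asarray(p)-c['t'])
def ray(c,uv,z):
    d=c['R'].T@np.array([(uv[0]-c['cx'])/c['fx'],(uv[1]-c['cy'])/c['fy'],1]); o=-c['R'].T@c['t']
    return o+d*(z-o[2])/d[2]
def px(c,P):
    q=c['R']@np.asarray(P,float)+c['t']; return np.array([c['fx']*q[0]/q[2]+c['cx'],c['fy']*q[1]/q[2]+c['cy']])
def save(c,f,crop=None,k=1):
    i=c['pixels'][:,:,::-1]
    if crop: a,b,d,e=crop; i=i[b:e,a:d]
    cv2.imwrite('pics/'+f,cv2.resize(i,None,fx=k,fy=k))
E
python3 - <<'E'
from h import *
np.set_printoptions(precision=1,suppress=True)
for n in ['scene','top']:
    c=cam(n); save(c,n+'0.png'); print(n,'campos',-c['R'].T@c['t'],c['fx'])
    for l in ['jig','hinge_line','top_hole','lower_hole','core','core_seat','pin','pin_tip','pin_block','rod_grey','rod_yellow','tin_a','beaker','cube','wash_bottle','spatula']:
        for d in models.spot_point(n,l)[:3]:
            print(l,round(d['confidence'],2),w(c,d['location']),px(c,w(c,d['location'])))
print(readout.get_state())
E
```

```text
scene campos [1315.7 -392.9  732.8] 482.3031867198749
jig 0.92 [561.5  14.5  -3.1] [318.5 248.1]
jig 0.62 [511.2  14.2  50. ] [307.7 218.8]
jig 0.48 [ 546.6 -278.5    9.1] [194.  284.4]
hinge_line 0.94 [609.2  18.2  49.5] [330.2 241.7]
top_hole 0.68 [616.5  18.  146.7] [332.  207.7]
lower_hole 0.88 [508.8   9.5  47.8] [305.5 219.6]
lower_hole 0.47 [496.9 410.3  -1.9] [433.6 187.7]
core 0.62 [ 412.4 -169.2   23.1] [220.3 229.2]
core 0.62 [617.3  17.9 144.4] [332.2 208.8]
core 0.61 [427.9 185.4  24.7] [350.7 190.2]
core_seat 0.95 [563.5  14.7  45.6] [318.8 232.3]
core_seat 0.25 [ 544.5 -281.    -1. ] [193.4 287.6]
pin 0.73 [ 552.4 -324.3   44.3] [169.9 281.8]
pin 0.56 [ 546.6 -281.1   39.5] [190.2 274.5]
pin_tip 0.66 [ 544.9 -280.6    8.6] [192.9 284.5]
pin_block 0.74 [ 539.9 -280.1    0.1] [193.1 285.7]
pin_block 0.65 [561.7  17.   46.3] [319.3 231.3]
rod_grey 0.61 [ 548.  -325.8   44.6] [168.6 280.6]
rod_yellow 0.42 [ 539.1 -234.5   43.8] [210.2 263.3]
tin_a 0.66 [494.8 407.7  -0.6] [432.4 187.2]
tin_a 0.55 [629.9 304.6   1.6] [434.9 224.3]
beaker 0.82 [421.2 363.2  -3. ] [403.  179.
[... 986 characters left out ...]
  -1.3] [145.1 292.6]
beaker 0.95 [419.  359.2   0.3] [168.6 330.2]
cube 0.73 [619.4 417.2  -0.4] [144.3 232.4]
cube 0.39 [616.3  24.4 146.1] [333.3 221.7]
cube 0.17 [369.2  32.8   1.1] [329.7 355.4]
wash_bottle 0.6 [793.4  12.3   2.7] [339.4 149.7]
spatula 0.69 [369.5  32.2   2.2] [330.  355.3]
spatula 0.39 [497.4 408.3  -2. ] [146.4 291.5]
{'time': 1.7, 'q': array([-1.4,  0.5,  1.6,  0. ,  1.1, -0. ]), 'qd': array([-0.,  0.,  0.,  0., -0., -0.]), 'tau': array([  0. , -95. , -43.1,   0. ,   0. ,   0. ]), 'position': array([ 146.2, -633.3,  404.7]), 'tool_rot': array([ 0.4,  0.6, -0.4,  0.6]), 'force': array([ 0.1, -0.1,  0.3]), 'moment': array([-0.,  0., -0.]), 'opening': 85.71574002957429}
```

View pics/top0.png

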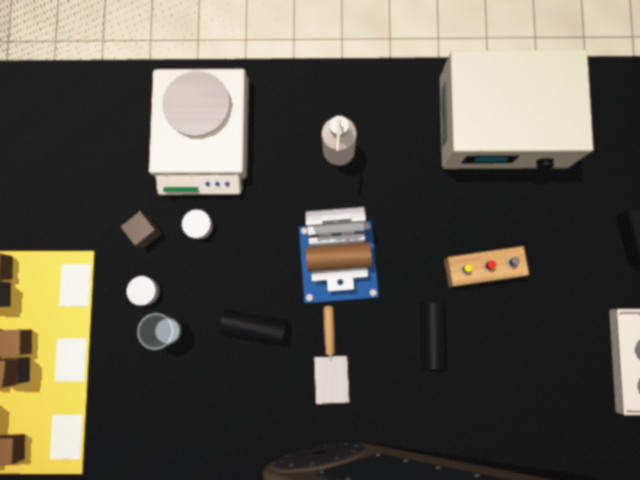

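View pics/scene0.png

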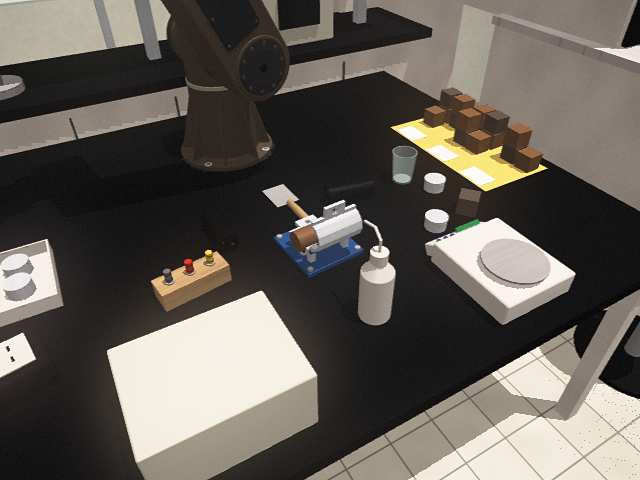

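The top view shows the brown core in its former at (338,258) with the lower hole at (340,282). The black rods at (254,327) and (432,336) are look-alikes. In the block, yellow is at (468,268), red at (491,265) and grey at (514,262). I choose red, the middle one, and will check it in a close crop.

```bash
python3 - <<'E'
from h import *
np.set_printoptions(precision=2,suppress=True)
for n in ['top','scene']:
    c=cam(n); im=c['pixels'].astype(int); r,g,b=im[...,0],im[...,1],im[...,2]
    m=((r>90)&(g<r*.45)&(b<r*.45)); 
    nn,l,st,ce=cv2.connectedComponentsWithStats(m.astype(np.uint8))
    for i in range(1,nn):
        if st[i,4]>8: print(n,'red',st[i],ce[i],ray(c,ce[i],77),ray(c,ce[i],65))
    if n=='top':
        m=((b>80)&(r<b*.5)&(g<b*.8)).astype(np.uint8); m[:200]=0;m[320:]=0;m[:,:290]=0;m[:,390:]=0
        pts=np.argwhere(m)[:,::-1]; P=np.array([ray(c,p,12)[:2] for p in pts],np.float32)
        print('base',cv2.minAreaRect(P))
        # wood block top
        m=((r>120)&(g>.5*r)&(g<.85*r)&(b<.6*r)).astype(np.uint8); m[:230]=0;m[300:]=0;m[:,:440]=0;m[:,540:]=0
        pts=np.argwhere(m)[:,::-1]; P=np.array([ray(c,p,45)[:2] for p in pts],np.float32)
        print('block',cv2.minAreaRect(P))
        a=im[200:310,290:390].astype(np.uint8); 
        b2=im[235:300,440:540].astype(np.uint8)
        A=cv2.resize(a,(400,440)); B=cv2.resize(b2,(400,260)); B=cv2.copyMakeBorder(B,0,180,0,0,cv2.BORDER_CONSTANT)
        T=np.hstack([A,B])
    else:
        S=cv2.resize(im[190:280,260:380].astype(np.uint8),(480,360)); 
        cv2.imwrite('pics/c1.png',S[:,:,::-1])
cv2.imwrite('pics/c0.png',T[:,:,::-1])
E
```

```text
top red [487 261   9   8  56] [491.  264.5] [ 544.17 -276.6    77.  ] [ 545.33 -279.6    65.  ]
base ((557.2762451171875, 16.085060119628906), (157.4542236328125, 151.95616149902344), 4.525522232055664)
block ((545.0850830078125, -277.35791015625), (58.791934967041016, 154.09657287597656), 8.069734573364258)
scene red [184 259  10  14  85] [188.34 264.67] [ 558.59 -281.84   77.  ] [ 544.73 -279.81   65.  ]
```

View pics/c0.png

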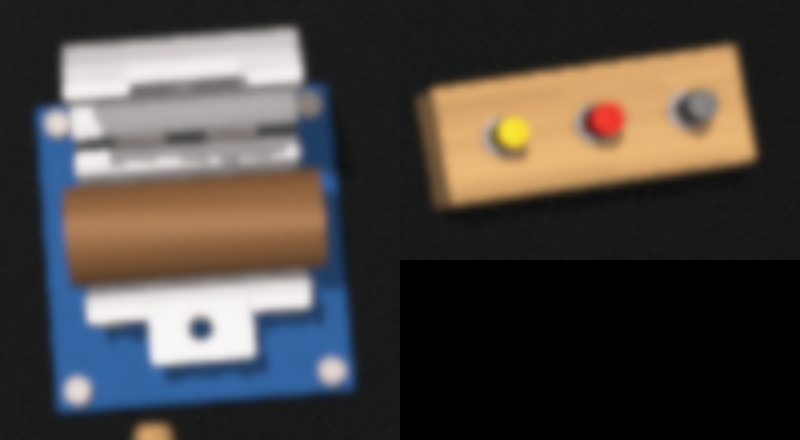

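View pics/c1.png

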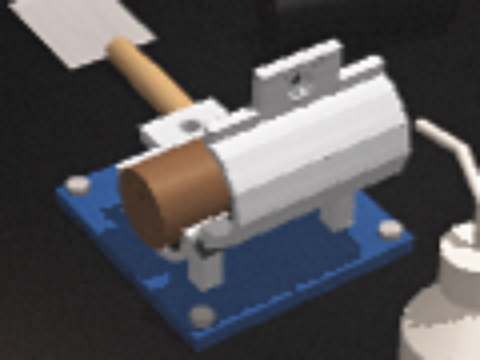

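The crops confirm the red knob in the middle hole. The former is open with its lug upright and the lower lug hole is in view. Next I refine the hole position, yaw and spout location, and check the tool axes.

```bash
cat >> h.py <<'E'
def inc(tip,zyaw,tiltflip=False,ahead=173):
    """units to bring fingertips to tip(mm), tool down, jaw axis at yaw zyaw(rad); chooses nearer half turn"""
    s=readout.get_state(); R0=R.from_quat(s['tool_rot']); best=None
    for k in (0,np.pi):
        a=zyaw+k; X=np.array([0,0,-1.]); Z=np.array([np.cos(a),np.sin(a),0]); M=np.c_[X,np.cross(Z,X),Z]
        rv=(R0.inv()*R.from_matrix(M)).as_rotvec()
        if best is None or np.linalg.norm(rv)<np.linalg.norm(best): best=rv
    tcp=np.array(tip,float)+[0,0,ahead]
    return np.r_[R0.inv().apply(tcp-s['position'])/40, np.degrees(best)/5].round(3)
E
python3 - <<'E'
from h import *
np.set_printoptions(precision=3,suppress=True)
c=cam('top'); g=cv2.cvtColor(c['pixels'],cv2.COLOR_RGB2GRAY).astype(float)
p=g[277:287,334:346]; wt=np.clip(170-p,0,None); print(p.astype(int))
yy,xx=np.mgrid[277:287,334:346]; uv=((wt*xx).sum()/wt.sum(),(wt*yy).sum()/wt.sum()); print('hole',uv,ray(c,uv,48))
for z in (180,205): print('spout',[ray(c,q,z) for q in ((338,150),(339,122))])
s=readout.get_state(); print(R.from_quat(s['tool_rot']).as_matrix())
for t in models.spot_point('top','top_hole')[:2]+models.look_for('top','top_half')[:1]: print(t['confidence'],w(c,t['location']))
save(c,'sp.png',(290,100,400,300),4)
print(inc([650,20,232],np.radians(94.5)))
E
```

```text
[[245 245 244 243 241 238 238 240 242 244 245 245]
 [246 245 242 236 225 215 214 221 232 241 244 246]
 [246 244 237 217 184 160 158 171 204 232 243 246]
 [247 243 229 184 135 105 100 117 162 216 239 246]
 [247 243 222 161 104  74  69  82 129 198 236 245]
 [247 242 222 160  99  68  63  78 125 192 235 245]
 [247 243 227 178 122  91  83 103 148 205 237 245]
 [247 245 236 212 170 141 135 156 193 228 242 246]
 [247 246 243 236 221 205 200 213 229 241 245 247]
 [247 247 247 245 241 238 236 239 243 246 247 247]]
hole (np.float64(339.7729138166895), np.float64(281.6785225718194)) [513.608  12.476  48.   ]
spout [array([741.354,  15.529, 180.   ]), array([793.608,  13.597, 180.   ])]
spout [array([734.101,  15.566, 205.   ]), array([785.137,  13.679, 205.   ])]
[[ 0.     0.974  0.225]
 [ 0.     0.225 -0.974]
 [-1.     0.    -0.   ]]
0.65 [614.529  24.817 143.524]
0.45 [611.832  22.097  47.244]
0.86 [621.501  22.52  120.529]
[ -0.007  15.945 -13.083   1.699  -0.     -0.   ]
```

Emit:
drive_tool(increments=[0,0,10,-8,0,0,0,0,0,10,-8,0,0,0,0,0,10,-8,0,0,0,0,0,10,-8,0,0,0,0,0,10,-8,0,0,0,0,0,10,-8,0,0,0,0,0,10,-8,0,0,0,0,0,10,-8,0,0,0,0,0,10,-8,0,0,0,0,0,10,-8,0,0,0])

```text
time: 2.78
position: [405.5, -304.8, 404.9]
tool_rot: [0.44, 0.553, -0.44, 0.553]
force: [1.7, -0.9, 1.0]
opening: -0.2
```

```bash
python3 -c "
from h import *
print(inc([665,24,232],np.radians(94.5)),readout.get_state()['time'])"
```

```text
[-1.000e-03  8.168e+00 -6.552e+00  1.696e+00  4.000e-03 -4.000e-03] 2.7833
```

Emit:
drive_tool(increments=[0,0,8.2,-6.55,1.7,0,0,0,0,8.2,-6.55,1.7,0,0,0,0,8.2,-6.55,1.7,0,0,0,0,8.2,-6.55,1.7,0,0,0,0,8.2,-6.55,1.7,0,0,0,0,8.2,-6.55,1.7,0,0,0,0,8.2,-6.55,1.7,0,0,0,0,8.2,-6.55,1.7,0,0,0,0,8.2,-6.55,1.7,0,0,0,0,8.2,-6.55,1.7,0,0])

```text
time: 3.62
position: [660.5, 17.1, 404.8]
tool_rot: [0.48, 0.519, -0.48, 0.519]
force: [1.4, -0.2, 0.3]
opening: 0.0
```

```bash
python3 -c "
from h import *
print(inc([665,24,146],np.radians(94.5)),inc([665,24,146],np.radians(94.5))[:3]*40,readout.get_state()['time'])"
```

```text
[ 2.145e+00  1.260e-01 -1.640e-01  1.000e-03  1.000e-03 -2.000e-03] [85.8   5.04 -6.56] 3.6167
```

Emit:
drive_tool(increments=[0,1,0,-0.1,0,0,0,0,2.15,0,-0.1,0,0,0,0,2.15,0,-0.1,0,0,0,0,2.15,0,-0.1,0,0,0,0,2.15,0,-0.1,0,0,0])

```text
time: 4.03
position: [659.5, 18.6, 320.0]
tool_rot: [0.48, 0.519, -0.48, 0.519]
force: [0.1, -0.8, -0.0]
opening: 0.2
```

```bash
python3 - <<'E'
from h import *
np.set_printoptions(precision=2,suppress=True)
s=readout.get_state(); R0=R.from_quat(s['tool_rot']); tip=s['position']-[0,0,173]
print(tip)
a=np.radians(4.5); H=np.array([610.3,20.1,48]); ex=np.array([np.cos(a),np.sin(a),0])
cur=np.array([(tip-H)@ex,tip[2]-48])
for th in [1.6,1.5,1.4,1.3,1.2,1.1,1,.9,.8,.7,.6,.5,.4,.3,.2,.12]:
    r=96+ (1.6-th)/1.6*11
    p=np.array([-r*np.cos(th)+8*np.sin(th)+11, r*np.sin(th)+8*np.cos(th)]) 
    d=p-cur; print(th,'down %.2f  y %.2f'%(-d[1]/40,d[0]/40),H+ex*p[0]+[0,0,p[1]])
E
```

```text
[659.55  18.64 147.03]
1.6 down 0.08  y -0.68 [632.03  21.81 143.73]
1.5 down 0.05  y -0.92 [622.4   21.05 145.01]
1.4 down 0.04  y -1.17 [612.63  20.28 145.32]
1.3 down 0.06  y -1.41 [602.8   19.51 144.63]
1.2 down 0.10  y -1.66 [593.03  18.74 142.94]
1.1 down 0.17  y -1.90 [583.41  17.98 140.25]
1 down 0.26  y -2.13 [574.05  17.25 136.57]
0.9 down 0.38  y -2.36 [565.04  16.54 131.94]
0.8 down 0.52  y -2.57 [556.49  15.87 126.39]
0.7 down 0.68  y -2.77 [548.49  15.24 119.95]
0.6 down 0.86  y -2.96 [541.12  14.66 112.69]
0.5 down 1.06  y -3.13 [534.49  14.13 104.67]
0.4 down 1.28  y -3.27 [528.65  13.67  95.97]
0.3 down 1.51  y -3.40 [523.68  13.28  86.65]
0.2 down 1.76  y -3.50 [519.65  12.97  76.82]
0.12 down 1.96  y -3.56 [517.13  12.77  68.65]
```

Emit:
drive_tool(increments=[0,0.08,-0.4,-0.08,0,0,0,0,0.08,-0.68,-0.08,0,0,0,0,0.06,-0.8,-0.08,0,0,0,0,0.05,-0.92,-0.08,0,0,0,0,0.04,-1.05,-0.08,0,0,0,0,0.04,-1.17,-0.08,0,0,0,0,0.06,-1.41,-0.08,0,0,0,0,0.1,-1.66,-0.08,0,0,0,0,0.17,-1.9,-0.08,0,0,0,0,0.26,-2.13,-0.08,0,0,0])

```text
time: 4.87
position: [572.7, 15.5, 308.0]
tool_rot: [0.48, 0.519, -0.48, 0.519]
force: [1.1, 0.2, -0.8]
opening: -0.2
```

```bash
python3 - <<'E'
from h import *
np.set_printoptions(precision=1,suppress=True)
s=readout.get_state(); print(s['position']-[0,0,173],s['force'])
c=cam('scene'); save(c,'p1.png',(230,120,430,290),3)
E
```

```text
[572.7  15.5 135. ] [ 1.1  0.2 -0.8]
```

View pics/p1.png

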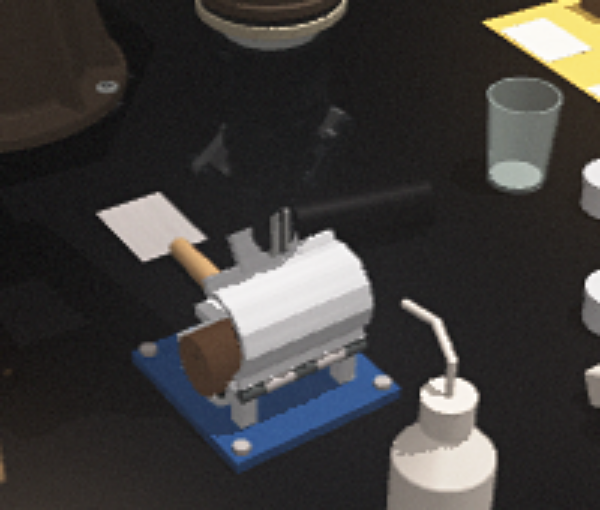

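The half is swinging: the fingertips, at about crop (283,225), sit on the lug and the core is in place. I continue down.

Emit:
drive_tool(increments=[0,0.12,-0.23,0,0,0,0,0,0.26,-0.44,0,0,0,0,0,0.42,-0.64,0,0,0,0,0,0.6,-0.83,0,0,0,0,0,0.8,-1.0,0,0,0,0,0,1.02,-1.14,0,0,0,0,0,1.25,-1.27,0,0,0,0,0,1.5,-1.37,0,0,0,0,0,1.7,-1.42,0,0,0,0,0,1.7,-1.42,0,0,0,0])

```text
time: 5.75
position: [516.1, 11.1, 238.6]
tool_rot: [0.479, 0.52, -0.481, 0.518]
force: [0.6, -0.3, 0.6]
opening: 0.1
```

```bash
python3 - <<'E'
from h import *
np.set_printoptions(precision=1,suppress=True)
s=readout.get_state(); print(s['position']-[0,0,173],s['force'])
c=cam('scene'); save(c,'p2.png',(230,150,400,280),4)
E
```

```text
[516.1  11.1  65.6] [ 0.6 -0.3  0.6]
```

View pics/p2.png

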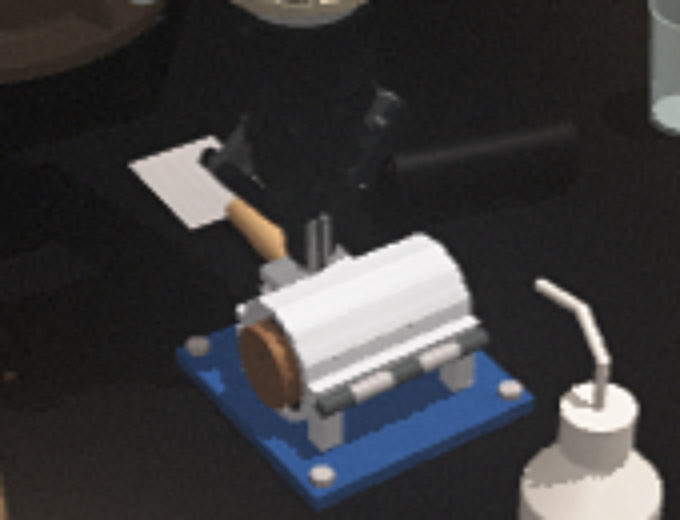

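Crop p2 shows the top half lying down over the core, with the fingertips at (318,245) on the lug. I lift off and open.

Emit:
drive_tool(increments=[0,-1,0,0,0,0,0,60,-2,0,0,0,0,0,60,-3,0,0,0,0,0,60,-3,0,0,0,0,0])

```text
time: 6.13
position: [519.5, 11.1, 367.4]
tool_rot: [0.482, 0.517, -0.478, 0.522]
force: [3.2, 0.2, 1.5]
opening: 35.6
```

```bash
python3 - <<'E'
from h import *
np.set_printoptions(precision=2,suppress=True)
s=readout.get_state(); print(s['q'],inc([545,-278,180],np.radians(8)))
E
```

```text
[-0.04  0.34  1.94 -0.    0.85  1.46] [ 0.37  0.06  7.25 17.3  -0.07 -0.1 ]
```

Emit:
drive_tool(increments=[60,0.1,0,7.2,17.3,0,0,60,0.1,0,7.2,17.3,0,0,60,0.1,0,7.2,17.3,0,0,60,0.1,0,7.2,17.3,0,0,60,0.1,0,7.2,17.3,0,0,60,0.1,0,7.2,17.3,0,0,60,0.1,0,7.2,17.3,0,0,60,0.1,0,7.2,17.3,0,0,60,0.1,0,7.2,17.3,0,0,60,0.1,0,7.2,17.3,0,0])

```text
time: 6.97
position: [539.9, -277.1, 356.5]
tool_rot: [0.694, 0.137, -0.693, 0.138]
force: [0.2, 0.7, -1.1]
opening: 51.1
```

```bash
python3 - <<'E'
from h import *
np.set_printoptions(precision=2,suppress=True)
s=readout.get_state(); print(s['q'],s['time'],inc([545,-278,100],np.radians(8)))
c=cam('top'); save(c,'p3.png',(270,180,540,320),3)
for l in ('top_hole','lower_hole','core','pin'):
    for d in models.spot_point('top',l)[:1]: print(l,d['confidence'],w(c,d['location']))
c=cam('scene')
for d in models.spot_point('scene','top_hole')[:1]: print(d['confidence'],w(c,d['location']))
E
```

```text
[-0.52  0.47  1.75  0.    0.92  2.23] 6.9667 [ 2.09  0.07 -0.11  2.89 -0.   -0.  ]
top_hole 0.69 [511.51  18.05  53.94]
lower_hole 0.57 [511.86  10.9   45.58]
core 0.7 [ 410.53 -170.31   25.8 ]
pin 0.63 [ 542.8  -279.78   42.23]
0.75 [512.8    5.49  54.13]
```

View pics/p3.png

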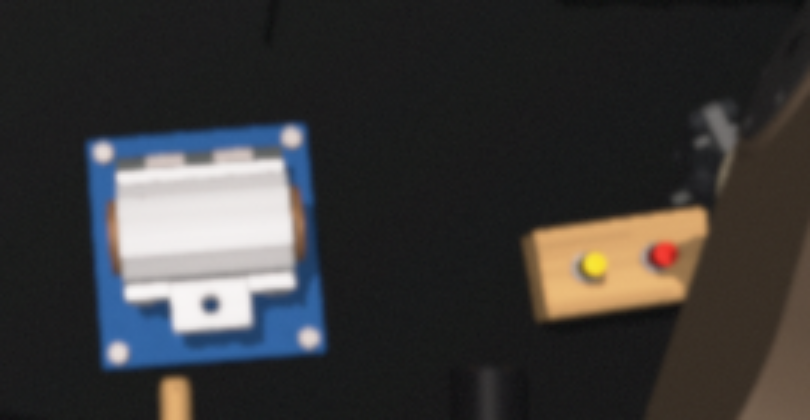

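Top half is down with the core showing evenly at both ends. The yellow knob is at (595,264) and red at (663,254) in the crop. The hole in the top lug is at (210,304). I finish the turn and descend over the red pin.

Emit:
drive_tool(increments=[60,0.5,0.07,-0.11,1.4,0,0,60,1.0,0.07,-0.11,2.9,0,0,60,2.0,0.07,-0.11,2.9,0,0,60,2.0,0.07,-0.11,2.9,0,0,60,2.0,0.07,-0.11,2.9,0,0])

```text
time: 7.73
position: [544.5, -276.4, 275.2]
tool_rot: [-0.704, -0.053, 0.706, -0.052]
force: [-0.5, -0.0, 0.8]
opening: 51.1
```

```bash
python3 - <<'E'
from h import *
np.set_printoptions(precision=2,suppress=True)
print(inc([545,-278,54],np.radians(8)))
c=cam('top'); im=c['pixels'].astype(int); g=cv2.cvtColor(c['pixels'],cv2.COLOR_RGB2GRAY).astype(float)
r,gg,b=im[...,0],im[...,1],im[...,2]
u0,v0=int(270+210/3),int(180+304/3); p=g[v0-6:v0+7,u0-6:u0+7]; wt=np.clip(170-p,0,None)
yy,xx=np.mgrid[v0-6:v0+7,u0-6:u0+7]; uv=((wt*xx).sum()/wt.sum(),(wt*yy).sum()/wt.sum()); print('tophole',uv,[ray(c,uv,z) for z in (60,62,56)])
m=((b>80)&(r<b*.5)&(gg<b*.8)).astype(np.uint8); m[:200]=0;m[320:]=0;m[:,:290]=0;m[:,390:]=0
P=np.array([ray(c,p,12)[:2] for p in np.argwhere(m)[:,::-1]],np.float32); print('base',cv2.minAreaRect(P))
save(cam('scene'),'p4.png',(130,180,290,310),4)
E
```

```text
[ 1.21  0.04 -0.01  0.11  0.04  0.03]
tophole (np.float64(341.6069231697021), np.float64(283.6355083825835)) [array([508.98,   8.98,  60.  ]), array([508.85,   8.99,  62.  ]), array([509.24,   8.95,  56.  ])]
base ((557.360107421875, 16.058746337890625), (157.68881225585938, 152.09005737304688), 4.433568477630615)
```

View pics/p4.png

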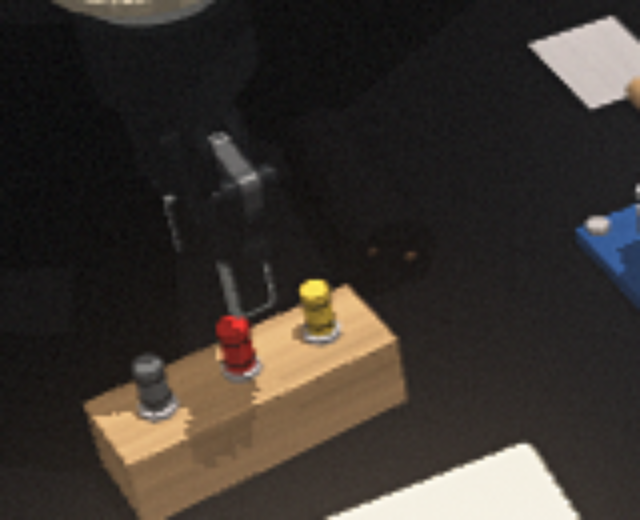

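The open fingers are above the red knob, which is at crop (235,345). I descend and grip.

Emit:
drive_tool(increments=[60,0.4,0.04,0,0.1,0,0,60,0.8,0.04,0,0.1,0,0,60,1.22,0.04,0,0.1,0,0,60,1.22,0.04,0,0.1,0,0,60,1.22,0.04,0,0.1,0,0,10,1.22,0.04,0,0.1,0,0,10,1.22,0.04,0,0.1,0,0,10,1.22,0.04,0,0.1,0,0,10,1.22,0.04,0,0.1,0,0,10,1.22,0.04,0,0.1,0,0], grip_force=80)

```text
time: 8.67
position: [545.6, -278.7, 229.0]
tool_rot: [0.706, 0.048, -0.705, 0.049]
force: [-3.0, -0.1, 13.3]
opening: 13.5
```

Emit:
drive_tool(increments=[10,0,0,0,0,0,0,10,0,0,0,0,0,0,10,0,0,0,0,0,0])

```text
time: 8.92
position: [545.6, -278.7, 229.0]
tool_rot: [0.706, 0.048, -0.705, 0.049]
force: [-3.5, 0.0, 13.7]
opening: 13.0
```

```bash
python3 - <<'E'
from h import *
np.set_printoptions(precision=2,suppress=True)
s=readout.get_state(); print(s['position']-[0,0,173],s['force'],s['opening'],s['q'])
i=cv2.imread('pics/p3.png',0); p=i[285:325,190:232]
n,l,st,ce=cv2.connectedComponentsWithStats((p<150).astype(np.uint8)); print(st,ce)
c=cam('top')
for k in range(1,n):
    uv=(ce[k]+[190,285]+.5)/3-.5+[270,180]; print(uv,ray(c,uv,62),ray(c,uv,58))
E
```

```text
[ 545.63 -278.71   55.98] [-3.49  0.03 13.71] 13.049149143837848 [-0.52  0.64  1.82 -0.    0.67  2.48]
[[   0    0   42   40 1482]
 [  12   12   17   15  198]] [[20.53 19.55]
 [20.28 19.14]]
[339.76 281.05] [513.87  12.55  62.  ] [514.15  12.53  58.  ]
```

Emit:
drive_tool(increments=[10,-0.4,0,0,0,0,0,10,-0.8,0,0,0,0,0,10,-1.2,0,0,0,0,0,10,-2.0,0,0,0,0,0,10,-3.0,0,0,0,0,0,10,-3.0,0,0,0,0,0,10,-3.0,0,0,0,0,0])

```text
time: 9.55
position: [546.0, -278.8, 350.5]
tool_rot: [0.707, 0.048, -0.704, 0.05]
force: [-0.0, -1.0, -1.9]
opening: 13.1
```

```bash
python3 - <<'E'
from h import *
np.set_printoptions(precision=2,suppress=True)
s=readout.get_state(); tip=s['position']-[0,0,173]; print(tip,s['force'],s['opening'])
c=cam('scene'); u=px(c,tip).astype(int); print(u); save(c,'p5.png',(u[0]-60,u[1]-50,u[0]+60,u[1]+50),5)
for d in models.spot_point('scene','pin')[:2]+models.spot_point('scene','pin_tip')[:2]: print(d['confidence'],w(c,d['location']),px(c,w(c,d['location'])))
print(inc([514,12.5,tip[2]],np.radians(94.5)))
E
```

```text
[ 545.99 -278.79  177.48] [-0.02 -0.98 -1.87] 13.084667404850064
[178 221]
0.47 [ 548.17 -279.38  167.12] [179.31 226.2 ]
0.68 [ 548.47 -281.28  132.91] [181.82 240.4 ]
0.44 [796.63  11.38   0.49] [373.9  313.58]
[ -0.09  -7.31  -0.23 -17.32   0.     0.01]
```

View pics/p5.png

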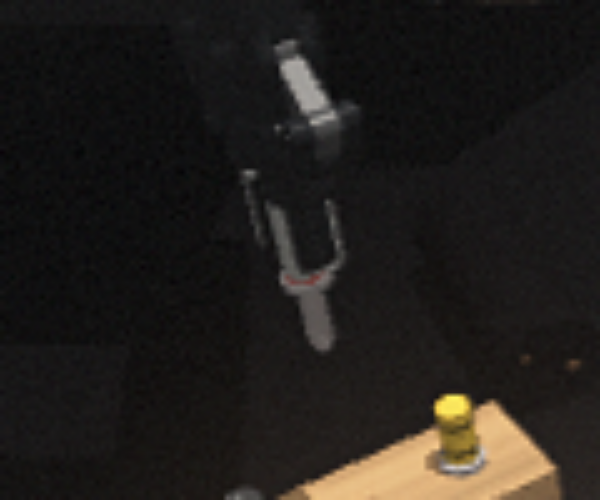

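The red pin is gripped and hangs about upright: collar at crop (306,283), shank end at (321,350). Next I move to hover over the lug, turning the jaws along jig y.

Emit:
drive_tool(increments=[10,-0.1,-7.3,-0.2,-17.3,0,0,10,-0.1,-7.3,-0.2,-17.3,0,0,10,-0.1,-7.3,-0.2,-17.3,0,0,10,-0.1,-7.3,-0.2,-17.3,0,0,10,-0.1,-7.3,-0.2,-17.3,0,0,10,-0.1,-7.3,-0.2,-17.3,0,0,10,-0.1,-7.3,-0.2,-17.3,0,0,10,-0.1,-7.3,-0.2,-17.3,0,0,10,-0.1,-7.3,-0.2,-17.3,0,0,10,-0.1,-7.3,-0.2,-17.3,0,0])

```text
time: 10.53
position: [512.7, 13.1, 350.4]
tool_rot: [-0.541, -0.455, 0.542, -0.454]
force: [0.6, -0.4, -0.8]
opening: 13.1
```

```bash
python3 - <<'E'
from h import *
np.set_printoptions(precision=2,suppress=True)
print(inc([513.7,12.5,140],np.radians(94.5)))
E
```

```text
[ 0.93  0.03  0.01 -2.9   0.    0.03]
```

Emit:
drive_tool(increments=[10,0.2,0,0,-1.4,0,0,10,0.5,0.03,0,-2.9,0,0,10,0.93,0.03,0,-2.9,0,0,10,0.93,0.03,0,-2.9,0,0,10,0.93,0.03,0,-2.9,0,0,10,0.93,0.03,0,-2.9,0,0])

```text
time: 11.03
position: [514.4, 11.7, 314.2]
tool_rot: [0.482, 0.517, -0.483, 0.517]
force: [0.0, 0.7, 0.5]
opening: 13.6
```

```bash
python3 - <<'E'
from h import *
np.set_printoptions(precision=2,suppress=True)
s=readout.get_state(); tip=s['position']-[0,0,173]; print(tip,s['force'],s['opening'],inc([513.7,12.5,95],np.radians(94.5)))
X=R.from_quat(s['tool_rot']).as_matrix(); print('tool x',X[:,0])
c=cam('scene')
for z in (11,45): print('pred px',z,px(c,tip-[0,0,z]))
print('pred hole',px(c,[513.7,12.5,62]))
for l in ('pin','pin_tip','top_hole'):
    for d in models.spot_point('scene',l)[:2]: print(l,d['confidence'],w(c,d['location']),px(c,w(c,d['location'])))
ms=models.silhouettes('scene','pin')
if ms:
    m=ms[0]['mask']; print('mask',m.sum(),ms[0]['confidence'])
    for v in np.unique(np.argwhere(m)[:,0]): 
        q=np.where(m[v])[0]; print(v,q.min(),q.max(),end='; ')
u=px(c,tip-[0,0,40]).astype(int); save(c,'p6.png',(u[0]-50,u[1]-45,u[0]+50,u[1]+45),7)
E
```

```text
[514.38  11.65 141.24] [0.05 0.73 0.54] 13.60555045597048 [ 1.16 -0.01 -0.02 -0.11 -0.    0.01]
tool x [-0.  0. -1.]
pred px 11 [306.49 191.16]
pred px 45 [306.9  203.62]
pred hole [307.48 215.42]
pin 0.61 [513.91  14.44 127.89] [307.52 191.59]
pin_tip 0.43 [516.6    9.03  94.09] [306.36 205.22]
pin_tip 0.26 [ 541.63 -281.02   -3.67] [193.22 287.65]
top_hole 0.82 [512.25   8.67  54.39] [305.82 218.21]
top_hole 0.38 [613.28  19.32  49.88] [331.53 242.42]
mask 152 0.67
179 306 308; 180 306 309; 181 305 309; 182 305 310; 183 305 310; 184 305 309; 185 305 309; 186 306 310; 187 306 310; 188 306 310; 189 305 310; 190 304 310; 191 302 310; 192 302 310; 193 302 310; 194 303 309; 195 303 309; 196 304 309; 197 304 309; 198 304 309; 199 304 309; 200 304 309; 201 304 309; 202 304 309; 203 305 308; 204 305 307;
```

View pics/p6.png

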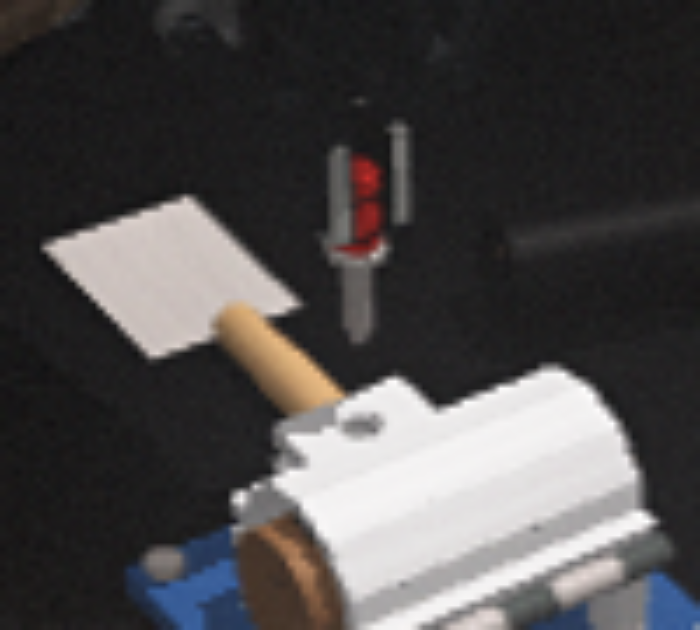

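Crop p6 shows the pin hanging upright, shank end at (359,340), directly above the lug hole at (362,424). The remaining offset is under 1 mm. I start inserting.

Emit:
drive_tool(increments=[10,0.3,0,-0.02,-0.1,0,0,10,0.6,0,-0.02,-0.1,0,0,10,0.8,0,-0.02,-0.1,0,0,10,0.9,0,-0.02,-0.1,0,0,10,1.0,0,-0.02,-0.1,0,0,10,1.05,0,-0.02,-0.1,0,0,10,1.05,0,-0.02,-0.1,0,0])

```text
time: 11.87
position: [514.3, 12.5, 272.2]
tool_rot: [0.48, 0.519, -0.48, 0.519]
force: [-0.2, -0.3, -1.3]
opening: 13.3
```

```bash
python3 - <<'E'
from h import *
np.set_printoptions(precision=2,suppress=True)
s=readout.get_state(); tip=s['position']-[0,0,173]; print(tip,'pintip z',tip[2]-45,s['force'],s['moment'],inc([514,12.5,75],np.radians(94.5)))
E
```

```text
[514.28  12.46  99.16] pintip z 54.160835366598235 [-0.24 -0.26 -1.26] [-0.02  0.1  -0.05] [ 0.6  -0.01 -0.   -0.   -0.    0.01]
```

Emit:
drive_tool(increments=[10,0.1,0,0,0,0,0,10,0.2,0,0,0,0,0,10,0.3,0,0,0,0,0,10,0.4,0,0,0,0,0,10,0.4,0,0,0,0,0])

```text
time: 12.28
position: [514.1, 12.4, 255.5]
tool_rot: [0.48, 0.519, -0.48, 0.519]
force: [-2.2, 0.1, -1.7]
opening: 12.9
```

Emit:
drive_tool(increments=[10,0.1,-0.01,0,0,0,0,10,0.2,-0.01,0,0,0,0,10,0.25,-0.01,0,0,0,0,10,0.3,-0.01,0,0,0,0,10,0.3,-0.01,0,0,0,0])

```text
time: 12.7
position: [513.8, 12.4, 243.9]
tool_rot: [0.48, 0.519, -0.48, 0.519]
force: [-3.5, -1.4, 1.3]
opening: 12.9
```

Emit:
drive_tool(increments=[10,0.05,-0.01,0,0,0,0,10,0.1,-0.01,0,0,0,0,10,0.15,-0.01,0,0,0,0,10,0.2,-0.01,0,0,0,0,10,0.2,-0.01,0,0,0,0,10,0.2,-0.01,0,0,0,0])

```text
time: 13.2
position: [513.5, 12.4, 239.1]
tool_rot: [0.48, 0.519, -0.48, 0.52]
force: [-19.3, -0.8, 73.4]
opening: 13.2
```

Emit:
drive_tool(increments=[10,-0.04,-0.01,0,0,0,0,10,-0.04,-0.01,0,0,0,0,10,-0.04,-0.01,0,0,0,0,10,-0.04,-0.01,0,0,0,0])

```text
time: 13.53
position: [513.3, 12.4, 239.6]
tool_rot: [0.48, 0.519, -0.48, 0.52]
force: [-11.2, -1.9, 41.4]
opening: 13.3
```

```bash
python3 - <<'E'
from h import *
np.set_printoptions(precision=2,suppress=True)
s=readout.get_state(); tip=s['position']-[0,0,173]; print(tip,s['force'],s['moment'],s['opening'])
c=cam('scene')
for l in ('pin','top_hole','core_seat','rod_grey','rod_yellow'):
    for d in models.spot_point('scene',l)[:1]: print(l,d['confidence'],w(c,d['location']))
save(c,'p7.png',(260,160,370,250),7)
E
```

```text
[513.31  12.38  66.58] [-11.23  -1.91  41.42] [-0.17  2.   -0.02] 13.31195862434891
pin 0.44 [514.72  14.63  55.28]
top_hole 0.85 [512.07  10.81  50.8 ]
core_seat 0.96 [565.73  14.59  47.92]
rod_grey 0.62 [ 552.12 -323.98   42.8 ]
rod_yellow 0.41 [ 538.45 -233.95   42.04]
```

View pics/p7.png

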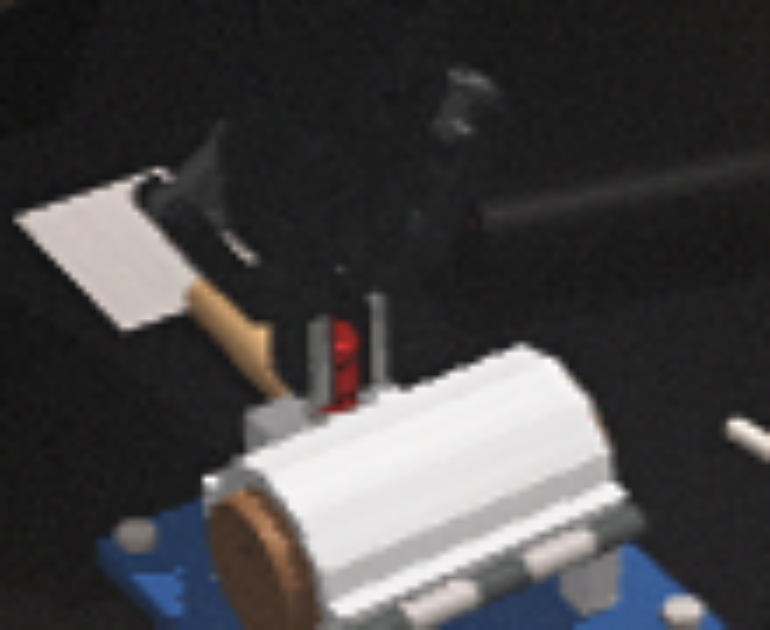

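Emit:
drive_tool(increments=[10,-0.02,0,0,0,0,0,10,-0.02,0,0,0,0,0,10,-0.02,0,0,0,0,0,10,-0.02,0,0,0,0,0,10,-0.02,0,0,0,0,0,10,-0.02,0,0,0,0,0])

```text
time: 14.33
position: [513.3, 12.4, 239.8]
tool_rot: [0.48, 0.519, -0.48, 0.52]
force: [-8.1, -0.9, 26.1]
opening: 13.5
```

```bash
python3 - <<'E'
from h import *
s=readout.get_state(); print(s['position'],s['force'],s['opening'])
workorder.job_done()
E
```

```text
[513.28748633  12.39097574 239.79073568] [-8.11028469 -0.85567606 26.09683607] 13.542840507448954
the job is handed in; nothing more can be done
```

I swung the top half down over the core and pushed the red pin through both lugs. The job was handed in at about 14 s of the 59 s, with the gripper still holding the pin and pressing. `job_done()` gives no verdict, so the points below are my own readings.

**Last checks**
- **Pressing:** about 26 N down. The tool stood 239.8 mm up, against the 240 mm I predicted for collar home and former shut. Extra force moved it by only a few tenths of a millimetre, which fits the halves being hard shut. I did not measure the hinge angle directly.
- **Pin:** upright in the grip and within about 1 mm of the hole measured in the pictures.
- **Core:** in the last picture it showed as usual at both ends.
- **Bystanders:** I saw nothing moved, but checked only the two rods numerically. They read the same as at the start to within about 5 mm, which is roughly the network error.

**What disagreed**
- The press briefly overshot to 73 N, under the 120 N wrist limit, and I backed it off. If the 40 N limit on the arm or gripper body counts this push through the fingers, that moment would have passed it.
- A sideways reading of about -8 N in x stayed. It grew roughly in step with the downward push and showed up while gripping too, so I took it as coupling in the arm.
- The opening read about 13 mm on the 16 mm knob. The close-up shows a waisted knob, which probably explains it.
- I viewed 11 pictures, one over the budget of 10.

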